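Find the lid that rocks and snap it home

TASK

One of the four small-parts boxes has a lid that has not snapped home, though all look alike: press lightly on the ribbed end of one lid after another until you find the one that rocks. Then push down on that lid's black middle pad until it is fully home and no longer rocks, and draw clear. Work with the fingertips only and lift nothing, do not push hard on the middle pad of a lid that is already home, and leave the other things on the bench where they are.

Things in the scene. Friction and masses are not known exactly. Their poses are not given: they have to be found in the camera images.
- pad_1: black pad, 32 mm across, 3 mm thick, in the middle of grey lid 1 (120 x 80 mm, x by y) of a yellow box. Origin: on the lid's top face under the pad's centre; x along the lid's long side, z up. Lid tops stand level 57 to 87 mm above the bench: the boxes differ in height, which tells nothing. Pushed on the unseated lid, the pad holds to about 6 N, then goes straight down 6 mm to a stop and stays.
- rib_1 (a point): point on lid 1's top face, amid the white finger ribs at one end, 45 mm from the middle along the lid's x (like ribs at the other end). A lid that is home is rigid here. The unseated one tips about its y line when pressed at either end, against a light spring (about 3 N for the full 0.11 rad, this point 5 mm down), and springs back level.
- pad_2: black pad, 32 mm across, 3 mm thick, in the middle of grey lid 2 (120 x 80 mm, x by y) of a yellow box. Origin: on the lid's top face under the pad's centre; x along the lid's long side, z up. Lid tops stand level 57 to 87 mm above the bench: the boxes differ in height, which tells nothing. Pushed on the unseated lid, the pad holds to about 6 N, then goes straight down 6 mm to a stop and stays.
- rib_2 (a point): point on lid 2's top face, amid the white finger ribs at one end, 45 mm from the middle along the lid's x (like ribs at the other end). A lid that is home is rigid here. The unseated one tips about its y line when pressed at either end, against a light spring (about 3 N for the full 0.11 rad, this point 5 mm down), and springs back level.
- pad_3: black pad, 32 mm across, 3 mm thick, in the middle of grey lid 3 (120 x 80 mm, x by y) of a yellow box. Origin: on the lid's top face under the pad's centre; x along the lid's long side, z up. Lid tops stand level 57 to 87 mm above the bench: the boxes differ in height, which tells nothing. Pushed on the unseated lid, the pad holds to about 6 N, then goes straight down 6 mm to a stop and stays.
- rib_3 (a point): point on lid 3's top face, amid the white finger ribs at one end, 45 mm from the middle along the lid's x (like ribs at the other end). A lid that is home is rigid here. The unseated one tips about its y line when pressed at either end, against a light spring (about 3 N for the full 0.11 rad, this point 5 mm down), and springs back level.
- pad_4: black pad, 32 mm across, 3 mm thick, in the middle of grey lid 4 (120 x 80 mm, x by y) of a yellow box. Origin: on the lid's top face under the pad's centre; x along the lid's long side, z up. Lid tops stand level 57 to 87 mm above the bench: the boxes differ in height, which tells nothing. Pushed on the unseated lid, the pad holds to about 6 N, then goes straight down 6 mm to a stop and stays.
- rib_4 (a point): point on lid 4's top face, amid the white finger ribs at one end, 45 mm from the middle along the lid's x (like ribs at the other end). A lid that is home is rigid here. The unseated one tips about its y line when pressed at either end, against a light spring (about 3 N for the full 0.11 rad, this point 5 mm down), and springs back level.
- tape_roll: bystander: brown roll of tape lying flat, 100 mm across, 48 mm high; origin at the centre of its underside
- carton: bystander: small cardboard carton, 70 x 100 x 50 mm high; origin at the centre of its underside
- screwdriver: bystander: screwdriver lying on the bench; origin under it, handle towards its -x

How it is judged:
By the outcome, as a careful person would: the job done as asked, in the order asked, and still so for the second after the job is handed in, with the robot touching nothing.
It also fails if it takes over 56 s, if anything falls off the work surface, if the arm or the gripper's body presses on something with over 40 N, if the wrist force passes 120 N, or if a joint passes its speed limit or range.

ROBOT

A 6-joint arm with a two-finger parallel gripper is mounted at the origin on the work surface. World frame = base frame: x ahead of the robot, y to its left, z up, the work surface at z = 0. Lengths are in m, angles in rad, forces in N, time in s.
With the tool pointing down it reaches from about 0.3 to 0.875 m from the base axis. Payload 6.4 kg.
Tool frame: the origin (TCP) lies at the centre of the arm's flange, where the gripper is bolted on; the fingertips stand 166 mm ahead of it and the grasp point (between the pads) lies 147 mm ahead of it (ctrl.grasp_offset is the z of the grasp point in the tool frame, in m); z points along the fingers, y is the direction in which the jaws open and shut (so a half turn about z gives the same grasp; the last joint's range is limited). The gripper opens to 88 mm and grips with 3 to 60 N. Pads are 18 mm wide; open, the fingers measure 123 mm over their backs; the gripper's body (75 mm by 187 mm) begins 45 mm behind the grasp point.
Start: joints at [1.044, 0.181, 1.607, -0, 1.354, -0.206], TCP at [0.181, 0.546, 0.405] pointing down, gripper open.
Joint ranges: [-2.99, 2.99], [-0.89, 2.07], [0.3, 2.58], [-1.14, 4.28], [0, 2.63], [-3.12, 3.12]. Speed limits (rad/s): [2.57, 2.57, 3.01, 3.14, 3.14, 3.14].

INTERFACE

Orientations are given as a unit quaternion [x, y, z, w].
In Python, from workcell import ctrl, vision gives the robot as it stands. The module is installed in compiled form; this text tells all that it offers. Calls block until the motion is done:
- ctrl.movep(position, orientation): joint-space move of the TCP to a pose.
- ctrl.move_l(position, frame=None, v=0.15, until_force=None): straight line of the TCP; frame=None keeps the orientation; v is the mean speed in m/s. With until_force (N) it stops when the force on the tool has changed by that much, and returns True; else False.
- ctrl.goto_joints(angles): joint-space move.
- ctrl.grip(opening): finger opening in m; the grip force is fixed at half the most; returns when the fingers have stopped.
- ctrl.hold(seconds).
- ctrl.inverse_kinematics(position, orientation): joint angles nearest the present ones, or None.
- ctrl.state(): the state.
- vision.get_image(name): name is "side" or "top"; returns the picture (420x560x3 uint8, blue, green, red); there is no depth.
- vision.camera_info(name): a dict with "fx", "fy", "cx", "cy" (pixels), "R" (3x3) and "t" (3): a world point X has camera coordinates R X + t. Camera axes: x right, y down, z forward; pixel columns grow to the right and rows downward; lengths in m; the calibration is good to about 2 mm. A picture is of the moment at which its call begins. camera_info takes no time and is no camera call.
A pose or a line that the arm cannot do raises ctrl.IKError and nothing moves.
- ctrl.job_done(): hands the job in, once; it reports no verdict.
The state is a dict: "time": time; "joint_positions": joint angles; "dq": joint speeds; "effort": joint torques, N m; "tcp_pos": TCP position; "tcp_rot": TCP orientation; "force": force on the tool from outside, world axes, zero at the start; "ft_torque": the same for the moment, N m; "width": finger opening in m.
Only numpy, scipy, OpenCV 4.12 (cv2) and the standard library are available. Lean on these libraries where they do the work, as an engineer would, in place of code of your own. Each camera call takes 0.05 s, during which the arm holds its last target.

## Working session

There is one attempt and no reset: what is moved stays moved. The work goes in short steps, each a Python script; the robot and the scene stay as the last script left them, time stands still between calls to the robot, and variables do not carry over. Pictures are saved under pics/ and viewed, and the job is handed in when it is done.

```bash
mkdir -p pics; python3 - <<'E'
from workcell import ctrl, vision
import cv2
for n in("top","side"):
    cv2.imwrite(f"pics/{n}0.png",vision.get_image(n)); print(n,vision.camera_info(n))
s=ctrl.state(); print(s["time"],s["tcp_rot"],s["force"],s["width"])
E
```

```text
top {'fx': 491.69955820357944, 'fy': 491.69955820357944, 'cx': 272.47611500556405, 'cy': 215.5921554632222, 'R': array([[-0.01955241, -0.99973198,  0.01239648],
       [-0.98646563,  0.01727109, -0.16305601],
       [ 0.1627982 , -0.01541684, -0.98653893]]), 't': array([0.10748856, 0.59349357, 1.40920814])}
side {'fx': 470.98851685686407, 'fy': 470.98851685686407, 'cx': 274.6808810531965, 'cy': 209.1842139966399, 'R': array([[ 0.71101208, -0.7029917 ,  0.01626308],
       [-0.47043835, -0.49274082, -0.73204798],
       [ 0.52263714,  0.51284418, -0.68105893]]), 't': array([-0.37300159,  0.3965289 ,  0.99425303])}
0.1 [ 1.59724882e-01  9.87161267e-01 -7.22791519e-04 -2.70761658e-04] [-0.6884203  -0.43870594  0.57670819] 0.08811966458375772
```

View pics/top0.png

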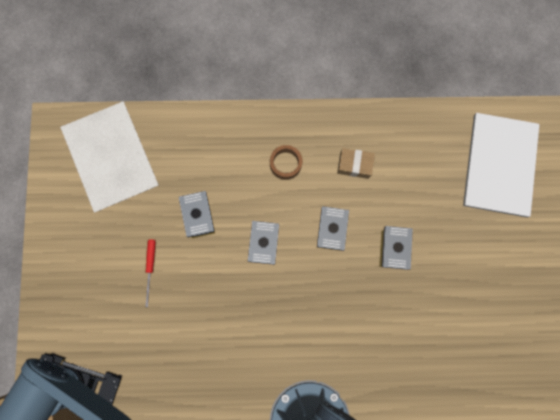

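View pics/side0.png

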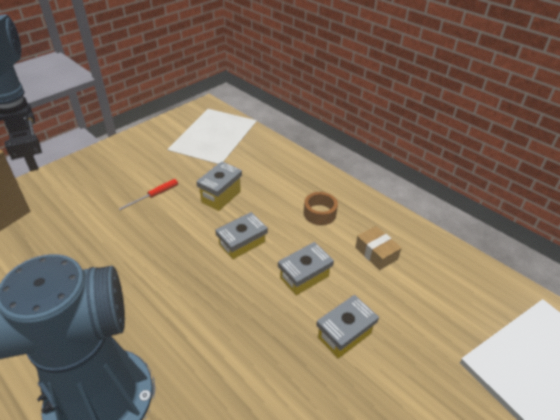

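Top view: lids with pads near (196,213), (263,242), (333,228) and (398,247). Side view: the same pads near (220,175), (241,228), (306,260) and (348,318). I'll triangulate these next.

```bash
cat > loc.py <<'E'
from workcell import ctrl, vision
import cv2, numpy as np, json
C={n:vision.camera_info(n) for n in("top","side")}
I={n:cv2.imread(f"pics/{n}0.png") for n in C}
seed={"top":[(196,213),(263,242),(333,228),(398,247)],"side":[(220,175),(241,228),(306,260),(348,318)]}
P={n:np.array([[c["fx"],0,c["cx"]],[0,c["fy"],c["cy"]],[0,0,1]])@np.c_[c["R"],c["t"]] for n,c in C.items()}
def ray(n,uv,z):
    c=C[n]; d=c["R"].T@np.array([(uv[0]-c["cx"])/c["fx"],(uv[1]-c["cy"])/c["fy"],1]); o=-c["R"].T@c["t"]
    return o+d*(z-o[2])/d[2]
def pad(n,s):
    g=I[n].max(2).astype(float); x,y=s; r=11
    w=np.clip(85-g[y-r:y+r+1,x-r:x+r+1],0,40)
    m=(w>8).astype(np.uint8); k,l,st,_=cv2.connectedComponentsWithStats(m)
    w=w*(l==l[r,r]) if l[r,r] else w
    yy,xx=np.mgrid[y-r:y+r+1,x-r:x+r+1]; return np.array([(w*xx).sum(),(w*yy).sum()])/w.sum(), int((w>0).sum())
out=[]
for i in range(4):
    a,na=pad("top",seed["top"][i]); b,nb=pad("side",seed["side"][i])
    X=cv2.triangulatePoints(P["top"],P["side"],a,b)[:,0]; X=X[:3]/X[3]
    e=[np.linalg.norm((P[n]@np.r_[X,1])[:2]/(P[n]@np.r_[X,1])[2]-u) for n,u in(("top",a),("side",b))]
    # grey lid: min-area box in top view
    x,y=seed["top"][i]; r=32; h=cv2.cvtColor(I["top"],cv2.COLOR_BGR2HSV)[y-r:y+r,x-r:x+r]
    m=((h[...,1]<70)&(h[...,2]>70)).astype(np.uint8)*255
    m=cv2.morphologyEx(m,cv2.MORPH_OPEN,np.ones((3,3)))
    c=max(cv2.findContours(m,0,2)[0],key=cv2.contourArea)+np.array([x-r,y-r])
    bx=cv2.boxPoints(cv2.minAreaRect(c)); W=np.array([ray("top",p,X[2]-.003) for p in bx])
    e1,e2=W[1]-W[0],W[2]-W[1]; L,S=(e1,e2) if np.linalg.norm(e1)>np.linalg.norm(e2) else (e2,e1)
    yaw=np.arctan(L[1]/L[0])
    print(i+1,a.round(1),b.round(1),na,nb,X.round(4),np.round(e,2),"box",W.mean(0)[:2].round(4),np.linalg.norm(L).round(3),np.linalg.norm(S).round(3),"yaw",yaw.round(3))
    out.append([*X,yaw])
json.dump(out,open("pads.json","w"))
E
python3 loc.py
```

```text
1 [195.5 213. ] [219.  174.7] 65 24 [0.6017 0.3191 0.0818] [0.17 0.18] box [0.6004 0.3189] 0.127 0.086 yaw 0.194
2 [263.  241.8] [241.1 227.6] 59 43 [0.5173 0.1255 0.0557] [0.18 0.21] box [0.517  0.1255] 0.126 0.086 yaw -0.122
3 [333.  227.5] [305.7 259.9] 55 55 [ 0.5549 -0.08    0.0623] [0.14 0.17] box [ 0.5546 -0.0799] 0.126 0.086 yaw -0.158
4 [397.8 246.9] [347.8 317.8] 62 87 [ 0.494  -0.2658  0.0654] [0.08 0.1 ] box [ 0.4942 -0.2646] 0.127 0.088 yaw -0.108
```

```bash
cat > h.py <<'E'
from workcell import ctrl, vision
import numpy as np, json
PADS=json.load(open("pads.json")); TIP=.166
def q(i):
    a=(PADS[i-1][3]+np.pi)/2; return [np.cos(a),np.sin(a),0,0]
def xy(i,d):
    x,y,z,w=PADS[i-1]; return x+d*np.cos(w), y+d*np.sin(w), z-.003
def f(): return float(ctrl.state()["force"][2])
def fm(n=3):
    v=[]
    for _ in range(n): ctrl.hold(.04); v.append(f())
    return np.mean(v)
def tz(): return float(ctrl.state()["tcp_pos"][2])-TIP
def up(z=.125):
    p=ctrl.state()["tcp_pos"]; ctrl.move_l([p[0],p[1],z+TIP],v=.1)
def probe(i,d=.045):
    x,y,z=xy(i,d)
    ctrl.movep([x,y,z+.03+TIP],q(i)); ctrl.move_l([x,y,z+.014+TIP],v=.05); ctrl.hold(.15); f0=fm()
    hit=ctrl.move_l([x,y,z-.012+TIP],v=.015,until_force=1.0); z1=tz(); f1=fm()-f0
    log=[(round(z1*1e3,2),round(f1,2))]
    zc=z1
    for k in range(4):
        if not hit or log[-1][1]>2.6: break
        zc-=.0007; ctrl.move_l([x,y,zc+TIP],v=.01); log.append((round(tz()*1e3,2),round(fm()-f0,2)))
    print(i,"hit",hit,"est",round(z*1e3,1),"f0",round(f0,2),log)
    up(); print("t",ctrl.state()["time"])
E
python3 - <<'E'
from h import *
for i in(1,2,3,4):
    x,y,z=xy(i,.045); print(ctrl.inverse_kinematics([x,y,z+.03+TIP],q(i)))
ctrl.grip(0.0); print(ctrl.state()["width"],ctrl.state()["time"])
v=[]
for _ in range(8): ctrl.hold(.02); v.append(f())
print(np.round(v,2))
probe(1)
E
```

```text
[ 3.06308010e-01  6.24462272e-01  1.27852595e+00 -4.44089210e-16
  1.23860443e+00 -1.45898261e+00]
[ 3.93024559e-03  3.66790653e-01  1.72006166e+00 -4.44089210e-16
  1.05474034e+00 -1.44510946e+00]
[-3.39989668e-01  4.16236337e-01  1.63464572e+00 -4.44089210e-16
  1.09071059e+00 -1.75299900e+00]
[-6.62283741e-01  4.06639841e-01  1.64068036e+00 -4.44089210e-16
  1.09427246e+00 -2.12464709e+00]
0.0003002415645872969 1.4
[ 0.34  0.8   0.31  0.44 -0.73 -0.62  0.05 -0.17]
1 hit True est 78.8 f0 -0.02 [(83.7, np.float64(1.61)), (83.14, np.float64(2.11)), (82.36, np.float64(2.66))]
t 6.4417
```

```bash
sed -i 's/def fm(n=3)/def fm(n=8)/; s/ctrl.hold(.04)/ctrl.hold(.02)/; s/until_force=1.0/until_force=1.5/' h.py; python3 - <<'E'
from h import *
probe(2)
E
```

```text
2 hit True est 52.7 f0 0.1 [(58.84, np.float64(4.73))]
t 9.825
```

Lid 2 is stiff: 4.7 N as soon as it stopped. Lid 1 looked soft, about 0.8 N/mm, so I'll probe it again to confirm.

```bash
python3 - <<'E'
from h import *
probe(1)
E
```

```text
1 hit True est 78.8 f0 0.12 [(82.98, np.float64(2.1)), (82.52, np.float64(2.21)), (81.71, np.float64(2.98))]
t 13.7917
```

```bash
python3 - <<'E'
from h import *
x,y,z=xy(1,0)
ctrl.movep([x,y,.11+TIP],q(1)); ctrl.move_l([x,y,.096+TIP],v=.05); ctrl.hold(.15); f0=fm()
print(ctrl.move_l([x,y,.078+TIP],v=.012,until_force=2.5)); zc=z1=tz(); print(round(z1*1e3,2),round(fm()-f0,2))
for k in range(24):
    zc-=.0006; ctrl.move_l([x,y,zc+TIP],v=.012); F=fm(4)-f0; d=(z1-tz())*1e3; print(round(d,2),round(F,2))
    if F>9.5 and d<2: print("stiff, abort");break
    if F>16: break
E
```

```text
True
88.33 2.91
0.27 5.24
1.04 4.21
1.7 4.61
2.34 4.92
2.94 4.18
3.5 4.2
4.1 4.06
4.72 3.91
5.35 4.8
5.46 7.11
5.47 10.88
5.52 13.65
5.58 16.18
```

The pad went down about 5.6 mm to a hard stop. Next I'll check both ends for rocking.

```bash
python3 - <<'E'
from h import *
up(); 
PADS[0][2]-=.0005
probe(1)
probe(1,-.045)
p=ctrl.state()["tcp_pos"]; ctrl.move_l([p[0],p[1],.36],v=.2)
ctrl.movep([.181,.546,.405],[1.59724882e-01,9.87161267e-01,0,0])
import cv2
cv2.imwrite("pics/side1.png",vision.get_image("side")); cv2.imwrite("pics/top1.png",vision.get_image("top"))
print(ctrl.state()["time"])
E
```

```text
1 hit True est 78.3 f0 -0.11 [(79.61, np.float64(4.98))]
t 23.1917
1 hit True est 78.3 f0 -0.02 [(79.64, np.float64(4.69))]
t 26.0917
28.3167
```

View pics/side1.png

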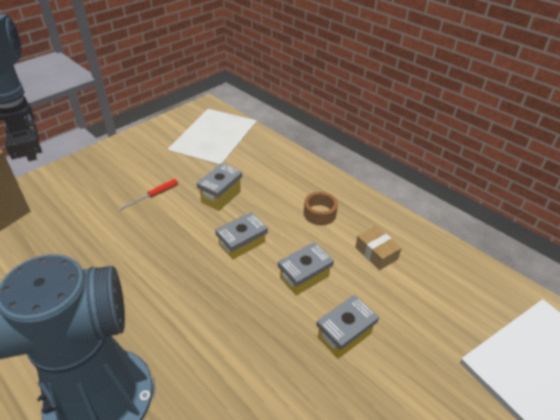

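The side view shows lid 1 near (220,177), slightly lower than before. Everything else is in place and the arm is clear. Both ends of lid 1 are now rigid, so I'll hand in.

```bash
python3 -c "
from workcell import ctrl
ctrl.job_done(); print(ctrl.state()['time'])"
```

```text
the job is handed in; nothing more can be done
the job is handed in; nothing more can be done
```

Lid 1, the leftmost in the top view, was the one that hadn't snapped home. I pressed it home, and it no longer rocks.

- **Finding it:** The ribbed end of lid 1 gave way softly in two separate probes, moving about 2 mm as the force rose from 1.6 to 3 N. Lid 2 was stiff at once, at 4.7 N. I stopped there and didn't touch lids 3 and 4.
- **Seating it:** I pushed lid 1's middle pad straight down. It gave at about 5 N, went down about 5.6 mm and hit a hard stop, where I pushed to 16 N.
- **Last checks:** Both ends of lid 1 were then stiff, at 5.0 and 4.7 N and the same height to within 0.03 mm. The final side picture shows the other things where they were and the arm clear. I saved a final top picture but didn't look at it.
- **Disagreement:** The camera heights for the lids came out about 6 mm lower than where the fingertips touched them. I used the contact heights instead.

The clock read about 28 s just before I handed the job in.

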